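# Jack up the winch bedplate and hold it

### The arm

A 7-joint arm with a two-finger parallel gripper is mounted at the origin on the work surface. World frame = base frame: x ahead of the robot, y to its left, z up, the work surface at z = 0. Lengths are in m, angles in rad, forces in N, time in s.
With the tool pointing down it reaches from about 0.4 to 0.85 m from the base axis. Payload 4.5 kg.
Tool frame: the origin (TCP) lies at the very end of the fingers, on their centre line; the grasp point (between the pads) lies 19 mm behind it; z points along the fingers, y is the direction in which the jaws open and shut (so a half turn about z gives the same grasp; the last joint's range is limited). The gripper opens to 85 mm and grips with 20 to 120 N. Pads are 22 mm wide; open, the fingers measure 114 mm over their backs; the gripper's body (76 mm by 85 mm) begins 54 mm behind the grasp point. The pads swing forward as they close: fully open they stand 13 mm farther back than shut.
Start: joints at [1.151, 0.689, -0.195, 1.565, 0.157, 0.902, -0.215], TCP at [0.274, -0.562, 0.231] pointing down, gripper open.
Joint ranges: [-3.01, 3.01], [-0.46, 2.08], [-1.47, 1.51], [0.13, 2.56], [-1, 4.14], [0.04, 2.09], [-2.66, 2.66]. Speed limits (rad/s): [2.57, 2.57, 3.14, 3.14, 3.14, 3.14, 3.14].

### API

Orientations are given as a rotation vector (axis times angle).
In Python, from plant import arm gives the robot as it stands.
- The arm moves only by the tool move_arm, never from a script. Its argument "commands" is a list that holds one entry, the list of rows, each a list of 6 numbers: the shift along the world's x, y, z in m, then the turn, a rotation vector about the world's x, y, z in degrees. In form: [[[tx, ty, tz, wx, wy, wz], ...]]. A call has 1 to 8 rows; each row is the pose to reach, as a shift and turn from the pose measured when the call began; what a row does not reach only later rows make up. A row lasts 1/12 s, in which the tool goes at most 41.7 mm and 7.16 degrees, less where a joint would pass 70% of its speed; a pose out of reach is approached as far as the arm can. A call with a gripper value outside its range is refused whole. "grip" is the closure, from 0 (fully open) to 1 (shut), set as the call begins (left out, the last holds). The fingers move at their own pace and stop on an object; "newtons" is the grip in N (left out, the last holds). Time passes only in rows, so rows that repeat a pose let the fingers close. It gives the time, the measured TCP pose, the force and the opening at its end, in the units of the state.
- arm.state(): the state, without advancing time (a new reading comes with each control period).
- arm.camera(name): name is "side" or "top" or "wrist"; returns the picture (400x640x3 uint8, red, green, blue); there is no depth.
- arm.camera_info(name): a dict with "camera_matrix" (3x3 intrinsics, pixels), "R" (3x3) and "t" (3): a world point X has camera coordinates R X + t; the wrist camera has in their place "hand_eye" (4x4, takes a point from camera to tool coordinates, whose origin is the TCP and whose axes are the flange's). Camera axes: x right, y down, z forward; pixel columns grow to the right and rows downward; lengths in m; the calibration is good to about 2 mm. A picture is of the moment at which its call begins: read the wrist's pose just before it. camera_info takes no time and is no camera call.
- arm.job_done(): hands the job in, once; it reports no verdict.
The state is a dict: "t": time; "joints": joint angles; "joint_vel": joint speeds; "tau": joint torques, N m; "tcp_pos": TCP position; "tool_rot": TCP orientation; "ft_force": force on the tool from outside, world axes, zero at the start; "wrist_torque": the same for the moment, N m; "grip_width": finger opening in m.
Only numpy, scipy, OpenCV 4.12 (cv2) and the standard library are available. Lean on these libraries where they do the work, as an engineer would, in place of code of your own. Each camera call takes 0.05 s, during which the arm holds its last target. There are 200 camera calls.

### The job

Stand the little lever jack flat on the bench with its saddle centred under the marked lift point at the tip of the winch bedplate's tongue. Press the pump handle down to its stop to seat the load, let it come all the way back up, then press it down to its stop again and finish while holding it down, so that the jack alone keeps the bedplate raised. Keep the robot off the stand and winch, and leave the other things on the bench where they are.

Things in the scene. Friction and masses are not known exactly. Their poses are not given: they have to be found in the camera images.
- jack_grip (a point): The loose lever jack (0.8 kg), at the middle of its grip block, 50 mm above its underside. The block is 30 mm thick along y, 44 mm long along x, top 80 mm above the underside: pinch it across y from above, to carry or slide the jack. x axis towards the saddle (front), z up; the pump handle is at the -x end (rear).
- saddle_top (a point): Centre of the upper face of the jack's saddle, a flat steel disc 52 mm across, 80 mm in front (+x) of jack_grip and 54 mm above the jack's underside with the handle up. Pushing the handle to its stop raises it by 28 mm, in proportion to the handle angle.
- handle_pad (a point): Centre of the top face of the handle's flat 44 mm square pad: push it down with closed fingertips. Its pin is 28 mm behind jack_grip, 46 mm up; the pad is 80 mm behind the pin. It is 81 mm above the bench when up, 46 mm at the stop, and moves 8 mm rearward going down. A spring and the load return it by itself: it pushes back with 2 to 4 N, with the load 9 to 14 N.
- jack_handle (a joint): Angle of the pump handle (rad): 0 fully up, 0.45 at the bottom stop.
- lift_point (a point): Centre of the lower face of the round lift pad (32 mm across) under the tip of the bedplate's tongue, 64 mm above the bench at rest, about 82 mm with the jack's handle at its stop; it sinks back as the handle rises. A raised ring and stud on the tongue's top, right above it, mark it (stud top 89 mm above the bench). x and y axes as stand.
- stand: Fixed grey frame; the bedplate with the green winch is hinged at its far end (x = 310 mm). Origin on the bench below the lift point; x level towards the winch, z up. The tongue (50 mm wide, 12 thick) has its tip at x = -25 and meets the 190 mm wide bedplate at x = 85; the bench below is free up to the side rails from x = 70. Winch from x = 125, 200 mm high. Bring the jack in along x.
- jack: The same jack: origin at its underside below jack_grip, z = 0 when it stands on the bench, same axes. Its foot plate, 84 mm wide and 8 mm thick, reaches 105 mm to the front (+x) and 135 mm to the rear, also under the handle pad, so that pushing the pad down does not tip the jack.
- float: Bystander: yellow plastic float, 90 mm across, 82 mm high, origin at its underside.
- elbow: Bystander: brass pipe elbow lying flat, about 75 x 70 x 34 mm, origin at one end.
- clamp: Bystander: stainless U-shaped sensor clamp lying flat, about 65 x 85 x 14 mm, origin at the middle of its back.
- thermometer: Bystander: smoky glass thermometer tube 150 mm long with 20 mm square rubber ends, origin at its underside in the middle, lying along its x.

How it is judged:
On the way, in this order (a step that is already met when the one before it is completed fails the run):
1. the jack stands flat on the bench, saddle centred under the lift point, handle up (horizontal distance between saddle_top and lift_point below 0.015 m and height (world z) of jack below 0.004 m and angle between jack's own z axis and vertical below 0.05 rad and value of joint jack_handle below 0.06 rad and height (world z) of lift_point below 0.067 m), for 0.2 s.
2. seating stroke: the handle is pressed to its stop and the jack raises the bedplate (value of joint jack_handle above 0.41 rad and height (world z) of lift_point above 0.076 m and contact force between jack and stand above 2 N), for 0.1 s.
3. the handle has come all the way back up and the bedplate is down (value of joint jack_handle below 0.06 rad and height (world z) of lift_point below 0.067 m), for 0.1 s.
At the end, for the whole second after the job is handed in: Fingers still push the handle (over 1 N) down to within 0.04 rad of its stop; the lift point, over 76 mm above the bench (64 at rest), rests on the jack (over 2 N), not on the robot; the jack stands flat on the bench, saddle centre within 18 mm of the lift point (15 mm when first set) (all of step 2 and horizontal distance between saddle_top and lift_point below 0.018 m and height (world z) of jack below 0.004 m and angle between jack's own z axis and vertical below 0.05 rad and contact force between the fingers and jack above 1 N and contact force between the arm and stand below 0.2 N); the arm keeps its last pose, push and grip.
It fails at once if the robot pushes or lifts the stand, bedplate or winch itself (contact force between the arm and stand above 3 N).
It fails at once if a bystander is moved (distance of any of float, elbow, clamp, thermometer from where it was at the start of the episode above 0.025 m).
It also fails if it takes over 58 s, if anything falls off the work surface, if the arm or the gripper's body presses on something with over 40 N, if the wrist force passes 120 N, or if a joint passes its speed limit or range.

## Working session

There is one attempt and no reset: what is moved stays moved. The work goes in short steps, Python scripts to look and compute and a tool call to move; the robot and the scene stay as the last step left them, time stands still between calls to the robot, and variables do not carry over. Pictures are saved under pics/ and viewed, about 8 in all and at most 12, crops included, and the job is handed in when it is done.

Besides the shell and the picture viewer there is one more tool, called after "Emit:" by a JSON object that holds its "fn" and its "kwargs", one argument or row to a line. move_arm: Moves the arm, as the interface text tells. Its arguments: {"type":"object","properties":{"commands":{"type":"array"},"grip":{"type":"number"},"newtons":{"type":"number"}},"required":["commands"]}

```bash
mkdir -p pics; cat > h.py <<'E'
import numpy as np, cv2
from plant import arm
def snap(name, fn):
    im=arm.camera(name); cv2.imwrite('pics/'+fn,im[:,:,::-1]); return im
def ray(name,uv,st=None):
    i=arm.camera_info(name); K=np.array(i['camera_matrix'])
    d=np.linalg.solve(K,[uv[0],uv[1],1.])
    if name=='wrist':
        from scipy.spatial.transform import Rotation as R
        st=st or arm.state(); H=np.array(i['hand_eye']); Rt=R.from_rotvec(st['tool_rot']).as_matrix()
        return Rt@H[:3,3]+np.array(st['tcp_pos']), Rt@H[:3,:3]@d
    Rm=np.array(i['R']); t=np.array(i['t']); return -Rm.T@t, Rm.T@d
def onz(name,uv,z,st=None):
    o,d=ray(name,uv,st); return o+d*(z-o[2])/d[2]
def proj(name,X):
    i=arm.camera_info(name); p=np.array(i['camera_matrix'])@(np.array(i['R'])@X+np.array(i['t'])); return p[:2]/p[2]
E
python3 - <<'E'
from h import *
a=snap('top','t0.png'); b=snap('side','s0.png')
s=arm.state(); print({k:np.round(s[k],3) for k in('t','tcp_pos','tool_rot','ft_force','grip_width')})
for n in('top','side'):
    i=arm.camera_info(n); print(n,np.round(i['camera_matrix'],1).tolist(),np.round(-np.array(i['R']).T@i['t'],3))
E
```

```text
{'t': np.float64(0.1), 'tcp_pos': array([ 0.274, -0.561,  0.231]), 'tool_rot': array([-3.059e+00, -7.070e-01,  1.000e-03]), 'ft_force': array([ 0.371,  0.357, -0.37 ]), 'grip_width': np.float64(0.086)}
top [[398.0, 0.0, 327.7], [0.0, 398.0, 203.9], [0.0, 0.0, 1.0]] [0.298 0.054 1.1  ]
side [[468.8, 0.0, 329.0], [0.0, 468.8, 195.4], [0.0, 0.0, 1.0]] [0.457 1.025 1.179]
```

View pics/t0.png

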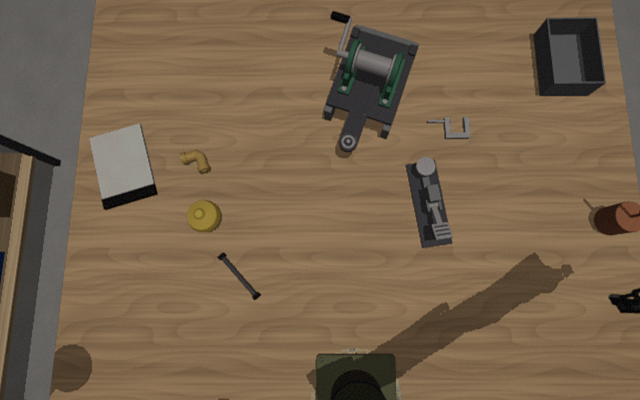

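View pics/s0.png

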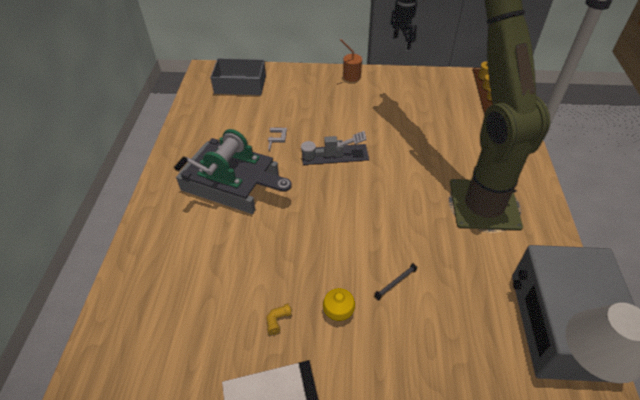

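The top view shows the jack at about (428,200), with its saddle at (426,167) and handle pad at (441,232). The lift mark is at (348,143), and the winch lies up and to the right of it. The clamp is at (455,128), and the side view agrees. I'll zoom in to measure.

```bash
python3 - <<'E'
from h import *
im=cv2.imread('pics/t0.png'); c=im[95:255,325:485]
cv2.imwrite('pics/t0c.png',cv2.resize(c,None,fx=3.7,fy=3.7,interpolation=cv2.INTER_CUBIC))
hsv=cv2.cvtColor(im,cv2.COLOR_BGR2HSV); m=((hsv[...,1]<70)).astype(np.uint8)*255
m[:, :320]=0; m[:,490:]=0; m[:100]=0; m[260:]=0
cs,_=cv2.findContours(m,cv2.RETR_EXTERNAL,cv2.CHAIN_APPROX_NONE)
for k in cs:
    if cv2.contourArea(k)>60:
        r=cv2.minAreaRect(k); print(np.round(cv2.contourArea(k)),np.round(r[0],1),np.round(r[1],1),round(r[2],1)); print(np.round([onz('top',p,0.004)[:2] for p in cv2.boxPoints(r)],3).tolist())
for n,uv,z in(('stud',(348,142.5),.087),('saddle',(426,167),.054),('grip',(434.5,193),.08),('pad',(441,231),.081)): print(n,np.round(onz('top',uv,z),3))
for n,uv,z in(('stud',(285,183),.087),('saddle',(308,150),.054)): print(n,np.round(onz('side',uv,z),3))
E
```

```text
2473.0 [429.2 201.4] [89.8 32. ] 78.7
[[0.625, -0.148], [0.642, -0.238], [0.391, -0.273], [0.375, -0.187]]
330.0 [448.5 127.8] [21.9 42.4] 87.3
[[0.752, -0.217], [0.757, -0.34], [0.691, -0.338], [0.686, -0.217]]
1756.0 [361.5 125.5] [51. 75.] 90.0
[[0.811, 0.082], [0.809, -0.138], [0.653, -0.133], [0.655, 0.082]]
stud [0.651 0.016 0.087]
saddle [ 0.591 -0.196  0.054]
grip [ 0.513 -0.208  0.08 ]
pad [ 0.414 -0.22   0.081]
stud [0.651 0.021 0.087]
saddle [ 0.594 -0.169  0.054]
```

View pics/t0c.png

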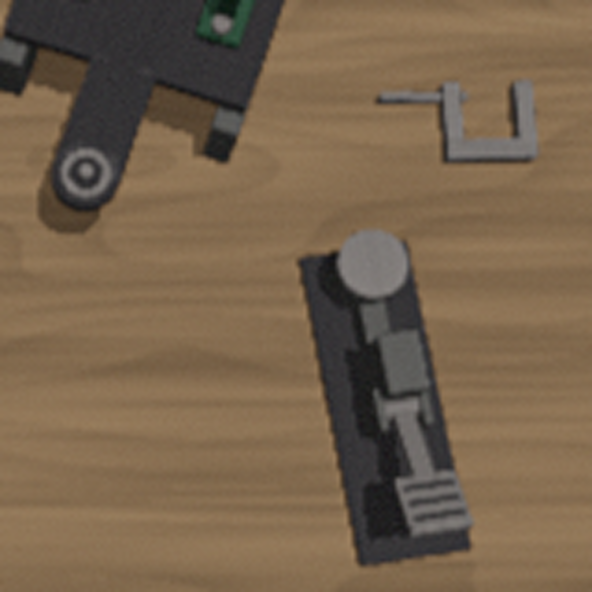

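```bash
cat >> h.py <<'E'
def cz(p,z,sc=3.7,off=(325,95)): return onz('top',(np.array(p)+.5)/sc-.5+np.array(off),z)[:2]
yaw=lambda a,b: round(np.degrees(np.arctan2(*(np.array(b)-a)[::-1])),1)
E
python3 - <<'E'
from h import *
s=cz((86,172),.088);sa=cz((373,263),.054);g=cz((404,362),.08);pd=cz((433,502),.081)
f=cz((352.5,249),.008);r=cz((415,555.5),.008)
print('stud',s,'saddle',sa,'grip',g,'pad',pd)
print('plate mid',f,r,np.linalg.norm(f-r),yaw(r,f),'left',yaw(cz((360,564),.008),cz((300,258),.008)),'right',yaw(cz((470,547),.008),cz((405,240),.008)))
print('grip from plate',r+(f-r)*135/240, 'pad>saddle yaw',yaw(pd,sa),yaw(g,sa),'saddle expected from plate',r+(f-r)*215/240)
print('bed edge yaw',yaw(cz((8,35),.076),cz((243,108),.076))+90, 'tongue',yaw(cz((57,165),.076),cz((93,68),.076)),yaw(cz((118,190),.076),cz((152,85),.076)))
E
```

```text
stud [0.65414479 0.01595955] saddle [ 0.59448414 -0.19444296] grip [ 0.51474321 -0.20663274] pad [ 0.41542098 -0.22131008]
plate mid [ 0.61873043 -0.19023859] [ 0.38429803 -0.22565082] 0.2370919107714858 8.6 left 8.5 right 8.6
grip from plate [ 0.51616626 -0.20573144] pad>saddle yaw 8.5 8.7 saddle expected from plate [ 0.59431039 -0.19392737]
bed edge yaw -18.900000000000006 tongue -20.0 -18.1
```

Emit:
{"fn": "move_arm", "kwargs": {
  "commands": [
    [[0.03, 0.045, -0.01, 0, 0, -3], [0.06, 0.09, -0.02, 0, 0, -6], [0.09, 0.133, -0.03, 0, 0, -9], [0.115, 0.17, -0.04, 0, 0, -12], [0.14, 0.206, -0.05, 0, 0, -15], [0.165, 0.243, -0.06, 0, 0, -17.4], [0.19, 0.28, -0.07, 0, 0, -17.4], [0.21, 0.31, -0.07, 0, 0, -17.4]]
  ],
  "grip": 0
}}

```text
t: 0.77
tcp_pos: [0.4572, -0.2889, 0.1658]
tool_rot: [-3.13, -0.235, 0.003]
ft_force: [0.4, -0.9, -0.3]
grip_width: 0.0853
```

Emit:
{"fn": "move_arm", "kwargs": {
  "commands": [
    [[0.02, 0.028, -0.003, 0, 0, 0], [0.04, 0.056, -0.006, 0, 0, 0], [0.058, 0.083, -0.006, 0, 0, 0], [0.058, 0.083, -0.006, 0, 0, 0], [0.058, 0.083, -0.006, 0, 0, 0]]
  ]
}}

```text
t: 1.18
tcp_pos: [0.5164, -0.203, 0.1594]
tool_rot: [-3.128, -0.243, 0.003]
ft_force: [-0.3, -1.4, -0.4]
grip_width: 0.0854
```

```bash
python3 - <<'E'
from h import *
s=arm.state(); w=snap('wrist','w1.png'); print(s['t'],np.round(s['tcp_pos'],4),np.round(s['tool_rot'],3))
from scipy.spatial.transform import Rotation as R
i=arm.camera_info('wrist'); H=np.array(i['hand_eye']); K=np.array(i['camera_matrix'])
Rt=R.from_rotvec(s['tool_rot']).as_matrix()
for n,X in (('grip',(.515,-.206,.08)),('saddle',(.5944,-.1942,.054))):
    c=H[:3,:3].T@(Rt.T@(np.array(X)-s['tcp_pos'])-H[:3,3]); print(n,(K@c/c[2])[:2])
E
```

```text
1.1833 [ 0.5164 -0.203   0.1594] [-3.128e+00 -2.430e-01  3.000e-03]
grip [319.7140354 205.5053907]
saddle [320.53545621  85.54506384]
```

View pics/w1.png

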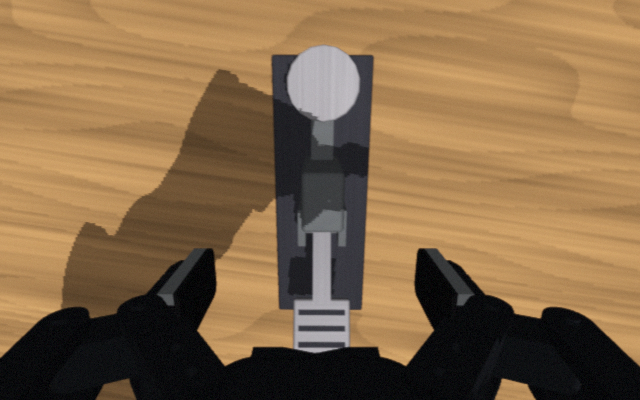

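The wrist view has the saddle at (323,83) and the block centred near (322,197). Both are within about 4 mm of prediction and aligned, so I'll descend and grasp.

Emit:
{"fn": "move_arm", "kwargs": {
  "commands": [
    [[0.001, -0.004, -0.03, 0, 0, 0], [0.001, -0.004, -0.06, 0, 0, 0], [0.001, -0.004, -0.09, 0, 0, 0], [0.001, -0.004, -0.11, 0, 0, 0], [0.001, -0.004, -0.125, 0, 0, 0], [0.001, -0.004, -0.128, 0, 0, 0], [0.001, -0.004, -0.128, 0, 0, 0], [0.001, -0.004, -0.128, 0, 0, 0]]
  ]
}}

```text
t: 1.9
tcp_pos: [0.5159, -0.2106, 0.0321]
tool_rot: [-3.131, -0.235, 0.004]
ft_force: [-0.1, 0.6, 0.0]
grip_width: 0.0854
```

Emit:
{"fn": "move_arm", "kwargs": {
  "commands": [
    [[0, 0, 0, 0, 0, 0], [0, 0, 0, 0, 0, 0], [0, 0, 0, 0, 0, 0], [0, 0, 0, 0, 0, 0], [0, 0, 0, 0, 0, 0], [0, 0, 0, 0, 0, 0], [0, 0, 0, 0, 0, 0], [0, 0, 0, 0, 0, 0]]
  ],
  "grip": 1,
  "newtons": 60
}}

```text
t: 2.57
tcp_pos: [0.516, -0.2091, 0.0329]
tool_rot: [-3.129, -0.237, 0.004]
ft_force: [-1.3, 3.5, 6.3]
grip_width: 0.0295
```

Emit:
{"fn": "move_arm", "kwargs": {
  "commands": [
    [[0, 0, 0.01, 0, 0, 0], [0, 0, 0.018, 0, 0, 0], [-0.003, 0.02, 0.018, 0, 0, -4], [-0.005, 0.05, 0.018, 0, 0, -8], [-0.008, 0.08, 0.018, 0, 0, -12], [-0.011, 0.11, 0.018, 0, 0, -16], [-0.014, 0.14, 0.018, 0, 0, -20], [-0.017, 0.17, 0.018, 0, 0, -24]]
  ]
}}

```text
t: 3.23
tcp_pos: [0.4987, -0.0378, 0.0511]
tool_rot: [-3.109, 0.425, 0.003]
ft_force: [0.9, -0.4, -9.0]
grip_width: 0.0293
```

```bash
python3 - <<'E'
from h import *
s=arm.state(); a=2*np.degrees(np.arctan2(s['tool_rot'][1],s['tool_rot'][0]))
print(np.round(s['tcp_pos'],4),(a+180)%360-180,s['grip_width'],np.round([.4934-s['tcp_pos'][0],.0713-s['tcp_pos'][1]],4))
E
```

```text
[ 0.4987 -0.0378  0.0511] -15.561835983977971 0.029285943108768572 [-0.0053  0.1091]
```

Emit:
{"fn": "move_arm", "kwargs": {
  "commands": [
    [[-0.002, 0.03, 0, 0, 0, -2], [-0.004, 0.06, 0, 0, 0, -3.4], [-0.005, 0.09, 0, 0, 0, -3.4], [-0.005, 0.109, 0, 0, 0, -3.4], [-0.005, 0.109, -0.007, 0, 0, -3.4], [-0.005, 0.109, -0.014, 0, 0, -3.4], [-0.005, 0.109, -0.014, 0, 0, -3.4], [-0.005, 0.109, -0.014, 0, 0, -3.4]]
  ]
}}

```text
t: 3.9
tcp_pos: [0.4933, 0.0694, 0.0368]
tool_rot: [-3.096, 0.521, 0.004]
ft_force: [-0.2, -0.9, -9.4]
grip_width: 0.0292
```

```bash
python3 - <<'E'
from h import *
w=snap('wrist','w2.png'); t=snap('top','t2.png')
s=arm.state(); a=2*np.degrees(np.arctan2(s['tool_rot'][1],s['tool_rot'][0]))
print(np.round(s['tcp_pos'],4),(a+180)%360-180,s['grip_width'],np.round(s['ft_force'],1))
c=cv2.resize(t[95:235,290:430],None,fx=4,fy=4,interpolation=cv2.INTER_CUBIC)
w=cv2.resize(w,None,fx=.5,fy=.5) if 0 else w
cv2.imwrite('pics/c2.png',np.vstack([cv2.copyMakeBorder(w[:240],0,0,0,0,cv2.BORDER_CONSTANT),cv2.copyMakeBorder(c[:350],0,0,0,80,cv2.BORDER_CONSTANT)])[:,:,::-1])
E
```

```text
[0.4938 0.0696 0.0372] -19.10229154780336 0.028986894561888916 [ 0.1  0.5 -9. ]
```

View pics/c2.png

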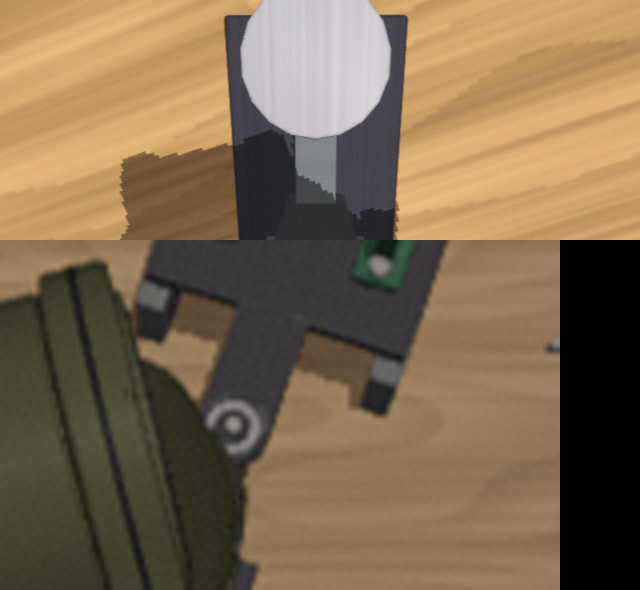

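```bash
python3 - <<'E'
from h import *
sa=onz('wrist',(316,61),.058); t=np.array(arm.state()['tcp_pos']); L=cz((235,185),.089,4,(290,95))
print('saddle',sa,'dist',np.linalg.norm(sa[:2]-t[:2]),yaw(t[:2],sa[:2]),'stud',L,'shift',L-sa[:2], yaw(sa[:2],L))
E
```

```text
saddle [0.57075739 0.04254804 0.058     ] dist 0.08155788859657538 -19.3 stud [0.65446792 0.0146693 ] shift [ 0.08371053 -0.02787874] -18.4
```

Emit:
{"fn": "move_arm", "kwargs": {
  "commands": [
    [[0.01, -0.003, -0.001, 0, 0, 0], [0.02, -0.006, -0.001, 0, 0, 0], [0.03, -0.01, -0.001, 0, 0, 0], [0.04, -0.013, -0.001, 0, 0, 0], [0.04, -0.013, -0.001, 0, 0, 0]]
  ]
}}

```text
t: 4.42
tcp_pos: [0.5373, 0.0544, 0.0368]
tool_rot: [-3.095, 0.526, -0.007]
ft_force: [1.9, -0.5, -9.2]
grip_width: 0.0292
```

```bash
python3 - <<'E'
from h import *
print(np.round(arm.camera_info('wrist')['hand_eye'],3)); s=arm.state(); print(np.round(s['tcp_pos'],4), np.round(s['ft_force'],1), np.array([.4938+.0835,.0696-.0272])-s['tcp_pos'][:2])
E
```

```text
[[-0.001 -0.962 -0.272  0.069]
 [ 1.    -0.001 -0.001  0.   ]
 [ 0.001 -0.272  0.962 -0.143]
 [ 0.     0.     0.     1.   ]]
[0.5373 0.0544 0.0368] [ 1.9 -0.5 -9.2] [ 0.04002834 -0.01204308]
```

Emit:
{"fn": "move_arm", "kwargs": {
  "commands": [
    [[0.01, -0.003, 0, 0, 0, 0], [0.02, -0.006, 0, 0, 0, 0], [0.03, -0.009, 0, 0, 0, 0], [0.04, -0.012, 0, 0, 0, 0], [0.04, -0.012, 0, 0, 0, 0], [0.04, -0.012, -0.002, 0, 0, 0], [0.04, -0.012, -0.004, 0, 0, 0], [0.04, -0.012, -0.004, 0, 0, 0]]
  ]
}}

```text
t: 5.08
tcp_pos: [0.5755, 0.0426, 0.0329]
tool_rot: [-3.095, 0.526, -0.003]
ft_force: [-0.6, -0.3, -3.4]
grip_width: 0.0292
```

```bash
python3 - <<'E'
from h import *
w=snap('wrist','w3.png'); t=snap('top','t3.png'); d=snap('side','s3.png')
s=arm.state(); a=2*np.degrees(np.arctan2(s['tool_rot'][1],s['tool_rot'][0]))
print(np.round(s['tcp_pos'],4),(a+180)%360-180,np.round(s['tool_rot'],3),s['grip_width'],np.round(s['ft_force'],1))
c=cv2.resize(d[120:230,220:420],None,fx=3.2,fy=3.2,interpolation=cv2.INTER_CUBIC)
cv2.imwrite('pics/c3.png',np.vstack([w[:240],c])[:,:,::-1])
E
```

```text
[0.5755 0.0426 0.0329] -19.268448212099884 [-3.095e+00  5.250e-01 -2.000e-03] 0.029082127482026078 [-4.1 -1.7 -0.6]
```

View pics/c3.png

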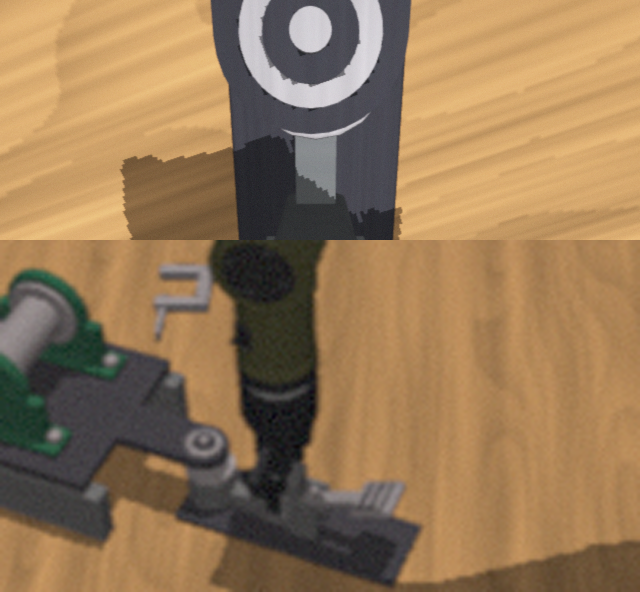

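The wrist view has the stud at (311,30), with a sliver of the saddle rim at (330,133) below the tongue tip. I'll compare the saddle and stud positions within this one camera.

```bash
python3 - <<'E'
from h import *
st=onz('wrist',(311,30),.089); sa=onz('wrist',(316,61),.054); print(st,sa,st-sa)
E
```

```text
[0.6557099  0.01543488 0.089     ] [0.65232568 0.01537499 0.054     ] [3.38421615e-03 5.98890790e-05 3.50000000e-02]
```

Emit:
{"fn": "move_arm", "kwargs": {
  "commands": [
    [[0.003, -0.001, -0.001, 0, 0, 0], [0.003, -0.001, -0.001, 0, 0, 0], [0.003, -0.001, -0.001, 0, 0, 0], [0.003, -0.001, -0.001, 0, 0, 0]]
  ]
}}

```text
t: 5.57
tcp_pos: [0.5754, 0.0426, 0.0329]
tool_rot: [-3.094, 0.525, 0.007]
ft_force: [-9.1, 1.8, 10.6]
grip_width: 0.0296
```

Emit:
{"fn": "move_arm", "kwargs": {
  "commands": [
    [[0, 0, 0, 0, 0, 0], [0, 0, 0, 0, 0, 0], [0, 0, 0, 0, 0, 0], [0, 0, 0, 0, 0, 0], [0, 0, 0, 0, 0, 0], [0, 0, 0, 0, 0, 0], [0, 0, 0, 0, 0, 0], [0, 0, 0, 0, 0, 0]]
  ],
  "grip": 0
}}

```text
t: 6.23
tcp_pos: [0.5755, 0.0426, 0.0328]
tool_rot: [-3.094, 0.525, 0.006]
ft_force: [0.2, 0.7, 0.9]
grip_width: 0.0855
```

Emit:
{"fn": "move_arm", "kwargs": {
  "commands": [
    [[0, 0, 0.01, 0, 0, 0], [0, 0, 0.03, 0, 0, 0], [0, 0, 0.06, 0, 0, 0], [0, 0, 0.09, 0, 0, 0], [-0.03, 0.01, 0.1, 0, 0, 0], [-0.06, 0.02, 0.1, 0, 0, 0], [-0.06, 0.02, 0.1, 0, 0, 0], [-0.06, 0.02, 0.1, 0, 0, 0]]
  ]
}}

```text
t: 6.9
tcp_pos: [0.5138, 0.0634, 0.1337]
tool_rot: [-3.094, 0.522, 0.009]
ft_force: [0.6, 0.3, 0.9]
grip_width: 0.0856
```

```bash
python3 - <<'E'
from h import *
w=snap('wrist','w4.png'); s=arm.state(); print(s['t'],np.round(s['tcp_pos'],4),np.round(s['tool_rot'],3),np.round(s['ft_force'],1))
d=snap('side','s4.png'); c=cv2.resize(d[120:215,235:415],None,fx=640/180,fy=640/180,interpolation=cv2.INTER_CUBIC)
cv2.imwrite('pics/c4.png',np.vstack([w[:260],c])[:,:,::-1])
E
```

```text
6.95 [0.5156 0.0629 0.1336] [-3.094  0.524  0.005] [ 1.2 -0.6  0.4]
```

View pics/c4.png

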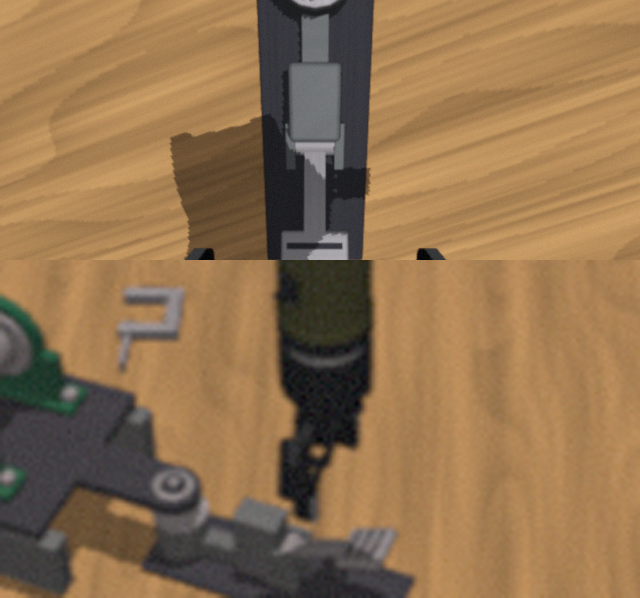

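The jack stands in line under the tongue with its handle up. The block top runs from (315,65) to (315,138), and the pad's front edge is at (314,234).

```bash
python3 - <<'E'
from h import *
b=[onz('wrist',(315,v),.08)[:2] for v in(65,138)]; p=onz('wrist',(314,234),.081)[:2]
g=(b[0]+b[1])/2; u=np.array([np.cos(np.radians(-19.2)),np.sin(np.radians(-19.2))])
print(b,'len',np.linalg.norm(b[0]-b[1]),'grip',g,'padfront',p,'pad centre by grip',g-.108*u,'by pad front',p-.022*u,'saddle',g+.08*u)
t=arm.state()['tcp_pos']; print('shift',g-.108*u-t[:2])
E
```

```text
[array([0.59872122, 0.03400764]), array([0.56131761, 0.04712321])] len 0.039636443136727165 grip [0.58001941 0.04056543] padfront [0.50542341 0.06738144] pad centre by grip [0.47802677 0.07608303] by pad front [0.48464713 0.07461651] saddle [0.65556952 0.0142561 ]
shift [-0.03845854  0.01360247]
```

Emit:
{"fn": "move_arm", "kwargs": {
  "commands": [
    [[-0.02, 0.007, 0, 0, 0, 0], [-0.035, 0.013, 0, 0, 0, 0], [-0.035, 0.013, 0, 0, 0, 0], [-0.035, 0.013, 0, 0, 0, 0], [-0.035, 0.013, 0, 0, 0, 0], [-0.035, 0.013, 0, 0, 0, 0], [-0.035, 0.013, 0, 0, 0, 0], [-0.035, 0.013, 0, 0, 0, 0]]
  ],
  "grip": 1
}}

```text
t: 7.67
tcp_pos: [0.4822, 0.0752, 0.1333]
tool_rot: [-3.094, 0.526, 0.002]
ft_force: [0.1, 0.1, 0.1]
grip_width: 0.0003
```

Emit:
{"fn": "move_arm", "kwargs": {
  "commands": [
    [[-0.001, 0, -0.025, 0, 0, 0], [-0.002, 0.001, -0.046, 0, 0, 0], [-0.003, 0.001, -0.055, 0, 0, 0], [-0.004, 0.001, -0.063, 0, 0, 0], [-0.006, 0.002, -0.071, 0, 0, 0], [-0.008, 0.003, -0.079, 0, 0, 0], [-0.01, 0.004, -0.085, 0, 0, 0], [-0.01, 0.004, -0.088, 0, 0, 0]]
  ]
}}

```text
t: 8.33
tcp_pos: [0.4745, 0.0778, 0.0462]
tool_rot: [-3.094, 0.529, -0.006]
ft_force: [-0.1, -1.8, 13.3]
grip_width: 0.0002
```

Emit:
{"fn": "move_arm", "kwargs": {
  "commands": [
    [[0, 0, -0.002, 0, 0, 0], [0, 0, -0.002, 0, 0, 0], [0, 0, -0.002, 0, 0, 0], [0, 0, -0.002, 0, 0, 0]]
  ]
}}

```text
t: 8.67
tcp_pos: [0.4745, 0.0777, 0.0459]
tool_rot: [-3.093, 0.529, -0.007]
ft_force: [-3.4, 0.3, 16.3]
grip_width: 0.0003
```

Emit:
{"fn": "move_arm", "kwargs": {
  "commands": [
    [[0, 0, -0.005, 0, 0, 0], [0, 0, -0.007, 0, 0, 0], [0, 0, -0.007, 0, 0, 0], [0, 0, -0.007, 0, 0, 0], [0, 0, -0.007, 0, 0, 0]]
  ]
}}

```text
t: 9.08
tcp_pos: [0.4746, 0.0777, 0.0438]
tool_rot: [-3.091, 0.53, -0.011]
ft_force: [-8.4, 0.6, 55.1]
grip_width: -0.0003
```

```bash
python3 - <<'E'
from h import *
d=snap('side','s5.png'); s=arm.state(); print(s['t'],np.round(s['tcp_pos'],4),np.round(s['ft_force'],1))
f=lambda i:cv2.resize(i[130:215,235:415],None,fx=640/180,fy=640/180,interpolation=cv2.INTER_CUBIC)
b=cv2.imread('pics/s4.png'); cv2.imwrite('pics/c5.png',np.vstack([f(b)[:298],f(d[:,:,::-1])[:298]]))
E
```

```text
9.1333 [0.4746 0.0777 0.0438] [-8.8 -0.1 54.9]
```

View pics/c5.png

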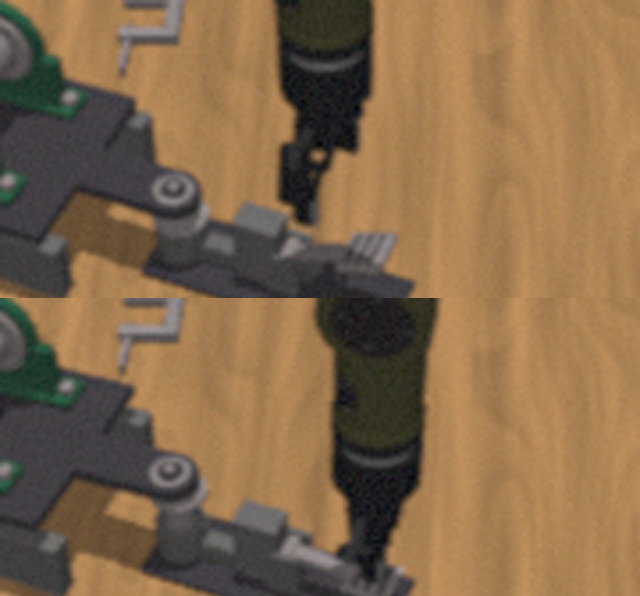

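The lower half shows the stud raised from about (174,186) to (172,172) in equal crops. Force jumped to 55 N within 2 mm, so the handle is on its stop. Releasing it now.

Emit:
{"fn": "move_arm", "kwargs": {
  "commands": [
    [[0, 0, 0.004, 0, 0, 0], [0.002, -0.001, 0.012, 0, 0, 0], [0.004, -0.001, 0.02, 0, 0, 0], [0.006, -0.002, 0.028, 0, 0, 0], [0.008, -0.003, 0.036, 0, 0, 0], [0.008, -0.003, 0.046, 0, 0, 0], [0.008, -0.003, 0.056, 0, 0, 0], [0.008, -0.003, 0.062, 0, 0, 0]]
  ]
}}

```text
t: 9.8
tcp_pos: [0.4833, 0.0744, 0.107]
tool_rot: [-3.09, 0.53, -0.014]
ft_force: [0.4, -0.7, -0.2]
grip_width: -0.0003
```

Emit:
{"fn": "move_arm", "kwargs": {
  "commands": [
    [[0, 0, 0, 0, 0, 0], [0, 0, 0, 0, 0, 0], [0, 0, 0, 0, 0, 0], [0, 0, 0, 0, 0, 0], [0, 0, 0, 0, 0, 0], [0, 0, 0, 0, 0, 0], [0, 0, 0, 0, 0, 0], [0, 0, 0, 0, 0, 0]]
  ]
}}

```text
t: 10.47
tcp_pos: [0.4832, 0.0744, 0.1068]
tool_rot: [-3.09, 0.53, -0.013]
ft_force: [-0.4, -0.5, -0.2]
grip_width: 0.0001
```

```bash
python3 - <<'E'
from h import *
d=snap('side','s6.png'); s=arm.state(); print(s['t'],np.round(s['tcp_pos'],4),np.round(s['ft_force'],1))
w=snap('wrist','w6.png')
c=cv2.resize(d[130:215,235:415],None,fx=640/180,fy=640/180,interpolation=cv2.INTER_CUBIC)
cv2.imwrite('pics/c6.png',np.vstack([w[:290],c])[:,:,::-1])
E
```

```text
10.5167 [0.4833 0.0744 0.1069] [ 0.6  0.7 -0.4]
```

View pics/c6.png

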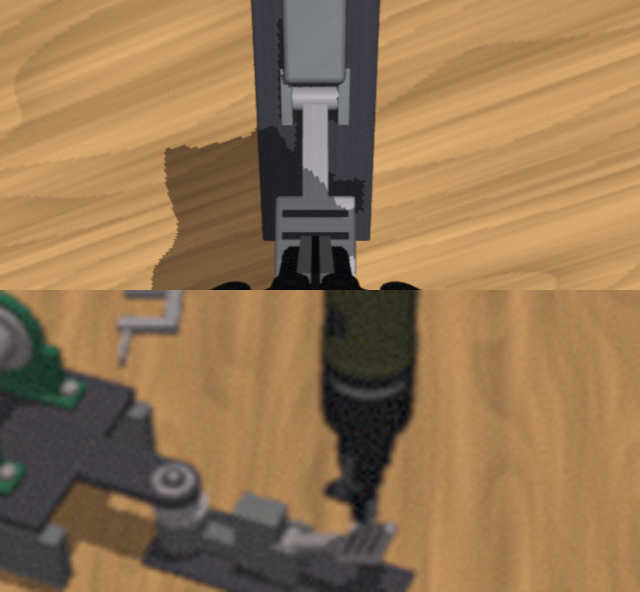

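The handle is back up and the stud is at its rest position again. Block rear edge is at (315,84). I'll check that the jack hasn't shifted, then press again.

```bash
python3 - <<'E'
from h import *
print(onz('wrist',(315,84),.08), cv2.phaseCorrelate(*[np.float32(cv2.imread(f'pics/s{k}.png',0)[160:215,270:330]) for k in(4,6)]))
E
```

```text
[0.55539656 0.0492813  0.08      ] ((0.10436688506342051, 0.045372676524138456), 0.4753721393479241)
```

Emit:
{"fn": "move_arm", "kwargs": {
  "commands": [
    [[0, 0, -0.018, 0, 0, 0], [-0.001, 0, -0.026, 0, 0, 0], [-0.002, 0.001, -0.034, 0, 0, 0], [-0.004, 0.001, -0.042, 0, 0, 0], [-0.006, 0.002, -0.05, 0, 0, 0], [-0.008, 0.003, -0.058, 0, 0, 0], [-0.008, 0.003, -0.063, 0, 0, 0], [-0.008, 0.003, -0.065, 0, 0, 0]]
  ]
}}

```text
t: 11.23
tcp_pos: [0.4767, 0.0769, 0.0441]
tool_rot: [-3.089, 0.532, -0.02]
ft_force: [-5.0, -1.1, 52.8]
grip_width: -0.0006
```

Emit:
{"fn": "move_arm", "kwargs": {
  "commands": [
    [[0, 0, -0.002, 0, 0, 0], [0, 0, -0.002, 0, 0, 0], [0, 0, -0.002, 0, 0, 0], [0, 0, -0.002, 0, 0, 0], [0, 0, -0.002, 0, 0, 0], [0, 0, -0.002, 0, 0, 0]]
  ]
}}

```text
t: 11.73
tcp_pos: [0.4767, 0.0768, 0.0449]
tool_rot: [-3.087, 0.533, -0.023]
ft_force: [-4.6, 0.2, 36.3]
grip_width: -0.0001
```

```bash
python3 - <<'E'
from h import *
d=snap('side','s7.png'); w=snap('wrist','w7.png'); s=arm.state(); print(s['t'],np.round(s['tcp_pos'],4),np.round(s['ft_force'],1))
f=lambda i:cv2.resize(i[130:215,235:415],None,fx=640/180,fy=640/180,interpolation=cv2.INTER_CUBIC)
cv2.imwrite('pics/c7.png',np.vstack([w[:290,:,::-1],f(d[:,:,::-1])[:302]]))
t=snap('top','t7.png'); a=cv2.imread('pics/t0.png'); D=cv2.absdiff(a,t[:,:,::-1]).max(2)
for n,(x0,x1,y0,y1) in dict(float=(180,225,195,235),elbow=(175,215,145,178),clamp=(424,475,112,142),therm=(213,265,248,303)).items(): print(n,D[y0:y1,x0:x1].mean().round(1),D[y0:y1,x0:x1].max())
E
```

```text
11.8333 [0.4767 0.0768 0.0449] [-5.3 -0.4 38.1]
float 12.5 17
elbow 12.3 17
clamp 12.3 17
therm 12.3 92
```

View pics/c7.png

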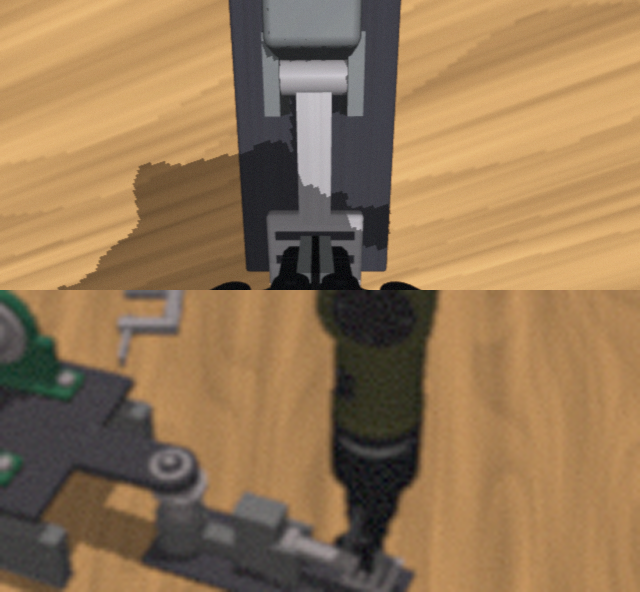

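The stud is raised at (171,464), the jack hasn't moved, and the fingertips hold the pad down with about 38 N. Handing in.

```bash
python3 -c "
from plant import arm
print(arm.job_done()); s=arm.state(); print(s['t'],s['tcp_pos'],s['ft_force'])"
```

```text
the job is handed in; nothing more can be done
None
the job is handed in; nothing more can be done
```

The job is handed in, at about 12 s on the robot's clock. I carried the jack in along the stand's x axis, set it on the bench under the tongue, and pressed the handle to its stop. I let it come fully up, then pressed it down again and finished holding it there.

**Last checks**
- **Handle:** the fingertips were at z = 44.9 mm with about 38 N of push, which matches the stop. The first stroke reached 55 N and the start of the second 53 N.
- **Lift:** the lift mark is visibly raised in the side view. It was back at rest height between the two strokes. I did not measure the raised height in mm.
- **Centring:** the saddle measured about 3.4 mm from the lift mark when set. A 3 mm corrective nudge before release did not move the jack.
- **Jack shift between strokes:** the side view showed about 0.1 pixel of shift. One hand-picked edge in the wrist view differed by 6 mm. I put that down to picking the edge differently, and either reading leaves the saddle inside the limit.
- **Bystanders:** the float, elbow and clamp showed no change in the top view. The thermometer's area had some changed pixels, probably arm shadow, as the arm never went near it. I did not check that further.

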